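Unload and reload the tape winder's tray

TASK

Press the tape winder's release button so that its tray pops out, lift each head carrier straight up out of its slot and hang it by its handle on one of the hooks of the rack. Then lay the grey cassette shell flat on the middle of the emptied tray and push the tray fully home until it clicks and stays shut. Leave the brass flywheel and the screwdriver where they are.

Things in the scene. Friction and masses are not known exactly. Their poses are not given: they have to be found in the camera images.
- tray (a joint): slide of the winder's tray in m: 0 fully home, 0.150 fully out (towards the robot). A spring (1.5 to 3.5 N) drives it out. A catch holds it at about 0.002: to close, push it right to its stop at 0 (about 3 to 10 N, stiffest over the last 30 mm) until the catch snaps in, else it comes out again
- tray_deck (a point): centre of the tray's deck, on its top (36 mm above the bench), moves with the tray. x into the winder, y left seen from the robot, z up. Deck 122 (x) by 126 mm (y) inside a rim 12 mm high; slots at x = -36, 0, +36 mm, each 14 (x) by 70 (y), 28 mm deep. When home it is inside the winder's grey housing, 166 mm wide, 130 mm high; when out all slots are clear of it
- tray_front (a point): middle of the tray's flat steel front panel, on its outer face (140 mm wide, from 4 to 48 mm above the bench); moves with the tray. Same axes: push along +x to close
- release (a joint): sprung release button in m: 0 up, 0.015 fully down (2 to 5 N). Fully down, the catch lets the tray go; it comes back up by itself
- release_top (a point): centre of the top of the release button, a black round cap 34 mm across on a dark steel block right of the tray (seen from the robot); press straight down; 142 mm above the bench when up
- carrier1_eye (a point): head carrier (None if absent): aluminium plate 66 mm wide (y), 12 thick (x), 64 tall, chrome head on its -x face, steel D handle on top in the plate's plane: 44 mm wide (y), 10 thick, opening 32 wide and 36 high, top bar 8 high; 108 mm tall, 160 g. Point: centre of the opening, 82 mm above the foot; grip the handle legs here across y. z up. Starts in a tray slot, foot 28 mm below the deck
- carrier1_foot (a point): middle of the underside of carrier1 (None if absent), 82 mm below its eye point
- carrier2_eye (a point): head carrier (None if absent): aluminium plate 66 mm wide (y), 12 thick (x), 64 tall, chrome head on its -x face, steel D handle on top in the plate's plane: 44 mm wide (y), 10 thick, opening 32 wide and 36 high, top bar 8 high; 108 mm tall, 160 g. Point: centre of the opening, 82 mm above the foot; grip the handle legs here across y. z up. Starts in a tray slot, foot 28 mm below the deck
- carrier2_foot (a point): middle of the underside of carrier2 (None if absent), 82 mm below its eye point
- carrier3_eye (a point): head carrier (None if absent): aluminium plate 66 mm wide (y), 12 thick (x), 64 tall, chrome head on its -x face, steel D handle on top in the plate's plane: 44 mm wide (y), 10 thick, opening 32 wide and 36 high, top bar 8 high; 108 mm tall, 160 g. Point: centre of the opening, 82 mm above the foot; grip the handle legs here across y. z up. Starts in a tray slot, foot 28 mm below the deck
- carrier3_foot (a point): middle of the underside of carrier3 (None if absent), 82 mm below its eye point
- hook1 (a point): one of three like hooks 95 mm apart on the rail of a plywood rack 270 mm wide, 175 high. Point: on top of the flat steel prong (14 mm wide, 5 thick), 150 mm up, halfway along. The prong points along -x: its end, 28 mm from the point, turns up 10 mm (5 thick); the rail is 28 mm in +x. A carrier hangs with its handle's top bar lying across the prong, eye point 18 mm below this point
- hook2 (a point): one of three like hooks 95 mm apart on the rail of a plywood rack 270 mm wide, 175 high. Point: on top of the flat steel prong (14 mm wide, 5 thick), 150 mm up, halfway along. The prong points along -x: its end, 28 mm from the point, turns up 10 mm (5 thick); the rail is 28 mm in +x. A carrier hangs with its handle's top bar lying across the prong, eye point 18 mm below this point
- hook3 (a point): one of three like hooks 95 mm apart on the rail of a plywood rack 270 mm wide, 175 high. Point: on top of the flat steel prong (14 mm wide, 5 thick), 150 mm up, halfway along. The prong points along -x: its end, 28 mm from the point, turns up 10 mm (5 thick); the rail is 28 mm in +x. A carrier hangs with its handle's top bar lying across the prong, eye point 18 mm below this point
- shell_center (a point): centre of the grey cassette shell, a closed flat box 100 mm (x) by 64 mm (y) by 18 mm (z), 100 g, lying flat on the bench; z up
- flywheel_center (a point): bystander: brass flywheel 84 mm across, 28 mm high, centre
- screwdriver_mid (a point): bystander: screwdriver 160 mm long lying on the bench, its middle
Things that resemble listed ones, but are neither listed nor needed, are in the scene too. Of the things shaped like the part that bears shell_center, the grey one is meant.

How it is judged:
By the outcome, as a careful person would: the job done as asked, in the order asked, and still so for the second after the job is handed in, with the robot touching nothing.
Of carrier1, carrier2, carrier3 only 2 to 3 are there at a start; the rules pass over those that are not, and their reading is None.
At some moment in a run one of shell may be knocked a few centimetres aside while the robot is not near it.
It also fails if it takes over 210 s, if anything falls off the work surface, if the arm or the gripper's body presses on something with over 40 N, if the wrist force passes 120 N, or if a joint passes its speed limit or range.

ROBOT

A 6-joint arm with a two-finger parallel gripper is mounted at the origin on the work surface. World frame = base frame: x ahead of the robot, y to its left, z up, the work surface at z = 0. Lengths are in mm, angles in rad, forces in N, time in s.
With the tool pointing down it reaches from about 400 to 925 mm from the base axis. Payload 12.5 kg.
Tool frame: the origin (TCP) lies between the finger pads; the fingertips stand 19 mm ahead of it and the grasp point (between the pads) is the TCP (env.tips_ahead is the distance from the TCP to the fingertips, in mm); z points along the fingers, y is the line along which they close (so a half turn about z gives the same grasp; the last joint's range is limited). The gripper opens to 95 mm and grips with 3 to 60 N. Pads are 20 mm wide; open, the fingers measure 119 mm over their backs; the gripper's body (75 mm by 180 mm) begins 59 mm behind the grasp point.
Start: joints at [1.078, 0.491, 1.559, -0, 1.092, -0.106], TCP at [235.751, 578.849, 233.661] pointing down, gripper open.
Joint ranges: [-3.1, 3.1], [-0.84, 2.19], [0.05, 2.79], [-1.13, 4.28], [0.06, 2.93], [-2.69, 2.69]. Speed limits (rad/s): [2.22, 2.22, 2.79, 3.14, 3.14, 3.14].

INTERFACE

Orientations are given as [roll, pitch, yaw] about the fixed x, y, z axes, in that order (R = Rz(yaw) Ry(pitch) Rx(roll)).
In Python, from cell import env gives the robot as it stands.
- The arm moves only by the shell command python3 -m crank 'ROWS'. ROWS is JSON, a list of rows, each a list of 5 numbers: the shift along the tool's x, y, z in mm, then the turn about the tool's z in degrees, then the finger opening in mm, from 0 to 95.1. In form: [[dx, dy, dz, yaw, grip], ...]. A call has 1 to 10 rows; each row is the pose to reach, as a shift and turn from the pose commanded when the call began, along the tool's axes at that moment; what a row does not reach only later rows make up. A row lasts 1/12 s, in which the tool goes at most 41.7 mm and 7.16 degrees, less where a joint would pass 70% of its speed; a pose out of reach is approached as far as the arm can. A call with a gripper value outside its range is refused whole. The fingers move at their own pace and stop on an object; the grip force is fixed at half the most. Time passes only in rows, so rows that repeat a pose let the fingers close. It gives the time, the measured TCP pose, the force, the opening and the grip force at its end, in the units of the state.
- env.state(): the state, without advancing time (a new reading comes with each control period).
- env.read_camera(name): name is "scene" or "top" or "wrist"; returns a dict with "img" (400x640x3 uint8, blue, green, red), "K" (3x3 intrinsics, pixels), "k1" (the pictures are not rectified: a ray, as slopes to the right and down, at radius r is drawn at 1 + k1 r^2 times it, then the intrinsics apply), "pose" (4x4, takes a point from camera to world coordinates). Camera axes: x right, y down, z forward; pixel columns grow to the right and rows downward; lengths in mm; the calibration is good to about 2 mm. A picture is of the moment at which its call begins. There is no depth.
- env.job_done(): hands the job in; it is judged then, once.
The state is a dict: "t": time; "joints": joint angles; "qvel": joint speeds; "tau": joint torques, N m; "eef_pos": TCP position; "tcp_rot": TCP orientation; "ft_force": force on the tool from outside, world axes, zero at the start; "moment": the same for the moment, N m; "opening": opening from 0.0 (shut) to 1.0 (fully open); "grip_force": force on a finger pad.
Only numpy, scipy, OpenCV 4.12 (cv2) and the standard library are available. Lean on these libraries where they do the work, as an engineer would, in place of code of your own. Each camera call takes 0.05 s, during which the arm holds its last target. There are 200 camera calls.

## Working session

There is one attempt and no reset: what is moved stays moved. The work goes in short steps, Python scripts to look and compute and a shell command to move; the robot and the scene stay as the last step left them, time stands still between calls to the robot, and variables do not carry over. Pictures are saved under pics/ and viewed, at most 14 in all, crops included, and the job is handed in when it is done.

```bash
ls; mkdir -p pics; cat > h.py <<'E'
import numpy as np, cv2
from cell import env
from scipy.spatial.transform import Rotation as R
def snap(name,fn,crop=None,s=1):
    c=env.read_camera(name); im=c["img"]
    np.savez('last_%s.npz'%name,**{k:c[k] for k in("K","k1","pose","img")})
    if crop: x0,y0,x1,y1=crop; im=im[y0:y1,x0:x1]
    if s!=1: im=cv2.resize(im,None,fx=s,fy=s,interpolation=cv2.INTER_CUBIC)
    cv2.imwrite('pics/'+fn,im); return c
def load(name): return dict(np.load('last_%s.npz'%name))
def ray(c,u,v):
    K=np.array(c["K"]); d=np.array([(u-K[0,2])/K[0,0],(v-K[1,2])/K[1,1]]); r=d.copy()
    for _ in range(20): r=d/(1+float(c["k1"])*(r@r))
    P=np.array(c["pose"]); w=P[:3,:3]@np.array([r[0],r[1],1]); return P[:3,3],w
def at(c,u,v,z):
    o,w=ray(c,u,v); return np.round(o+w*(z-o[2])/w[2],1)
def pix(c,p):
    P=np.array(c["pose"]); q=P[:3,:3].T@(np.array(p)-P[:3,3]); s=q[:2]/q[2]; s=s*(1+float(c["k1"])*(s@s)); K=np.array(c["K"])
    return np.round([K[0,0]*s[0]+K[0,2],K[1,1]*s[1]+K[1,2]],1)
def tri(c1,a,c2,b):
    o1,w1=ray(c1,*a);o2,w2=ray(c2,*b); A=np.c_[w1,-w2]; t=np.linalg.lstsq(A,o2-o1,rcond=None)[0]
    p,q=o1+w1*t[0],o2+w2*t[1]; return np.round((p+q)/2,1),round(float(np.linalg.norm(p-q)),1)
def st():
    s=env.state(); print('t',round(s['t'],2),'pos',np.round(s['eef_pos'],1),'rpy',np.round(s['tcp_rot'],3),'F',np.round(s['ft_force'],1),'op',round(float(s['opening']),3),'g',np.round(s['grip_force'],1)); return s
E
python3 - <<'E'
from h import *
st()
for n in("scene","top"):
    c=snap(n,n+'0.png',s=1.25); print(n,np.round(c["K"],1).tolist(),c["k1"],np.round(c["pose"],3).tolist())
E
```

```text
pics
t 0.0 pos [235.6 578.6 233. ] rpy [-3.14  -0.     2.755] F [-0.   0.1 -0.7] op 0.998 g 0.0
scene [[452.8, 0.0, 323.6], [0.0, 452.8, 202.8], [0.0, 0.0, 1.0]] -0.09876286597512181 [[0.342, 0.554, -0.759, 1399.466], [0.94, -0.196, 0.281, -319.241], [0.006, -0.809, -0.587, 807.321], [0.0, 0.0, 0.0, 1.0]]
top [[422.3, 0.0, 320.5], [0.0, 422.3, 202.4], [0.0, 0.0, 1.0]] -0.09417549937599531 [[0.027, -0.986, 0.167, 268.607], [-0.999, -0.03, -0.013, 19.528], [0.018, -0.167, -0.986, 1493.651], [0.0, 0.0, 0.0, 1.0]]
```

View pics/scene0.png

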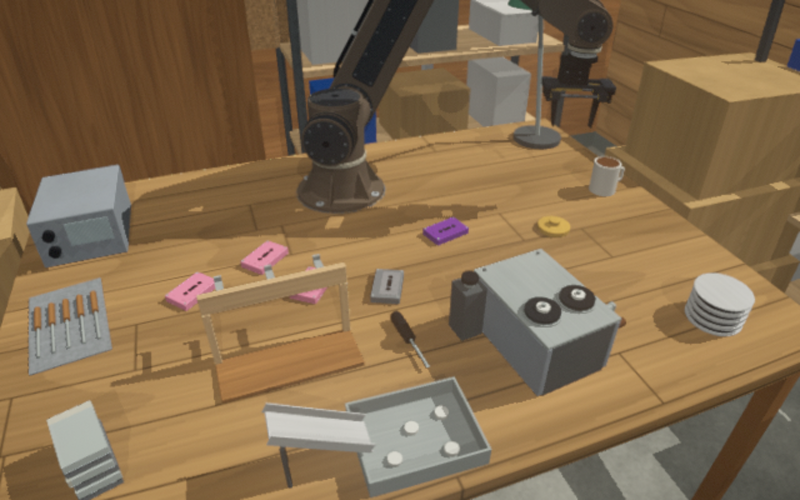

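View pics/top0.png

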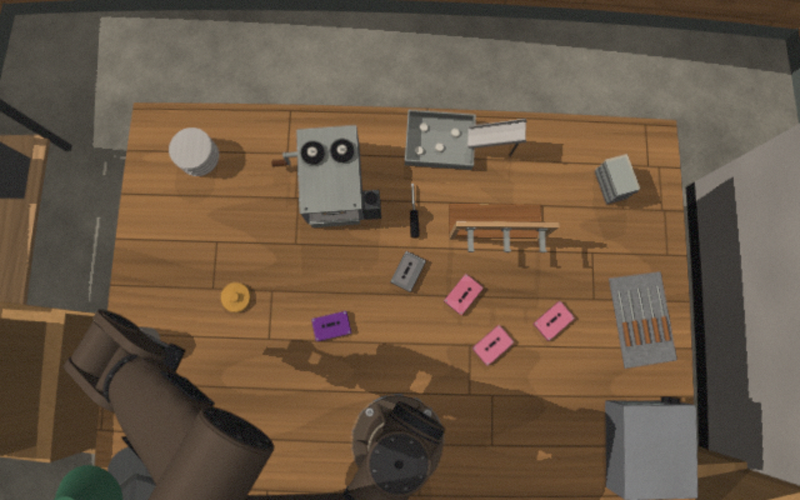

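The top view (1.25x) shows the winder at (330,175), its release button at (372,198) and the rack with three hooks at (470–543,240). The cassette-shaped things are grey at (408,271), pink at (465,294), (493,345) and (554,321), and purple at (331,326). The grey one at (408,271) is the one meant. Next is an enlarged crop.

```bash
python3 - <<'E'
from h import *
im=load('top')['img']; a=cv2.resize(im[135:255,230:460],(782,408),interpolation=cv2.INTER_CUBIC); cv2.imwrite('pics/t1.png',a)
E
```

```text
(no output)
```

View pics/t1.png

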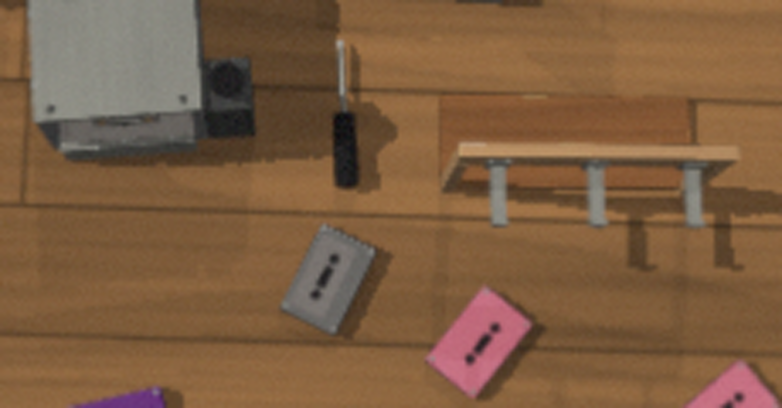

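Crop (3.4x): button cap at (228,78), prong ends at y≈222 and roots at y≈165. The grey shell's corners are (326,226), (375,248), (335,333) and (282,309).

```bash
python3 - <<'E'
from h import *
c=load('top')
def g(u,v,z): return at(c,230+u/3.4,135+v/3.4,z)
print('button',g(228,78,142))
for u in(499,597,696): print('prong end',g(u,224,160),'root',g(u,163,150))
S=[g(u,v,18) for u,v in((326,226),(375,248),(335,333),(282,309))];print('shell',S,np.mean(S,0))
for i in range(4): d=S[(i+1)%4]-S[i];print(np.linalg.norm(d),np.degrees(np.arctan2(d[1],d[0])))
a,b=g(33,121,130),g(200,108,130);print('housing front',a,b,np.linalg.norm(a-b),np.degrees(np.arctan2(*(a-b)[:2])))
a,b=g(65,157,48),g(197,148,48);print('tray front',a,b,(a+b)/2,np.linalg.norm(a-b),np.degrees(np.arctan2(*(a-b)[:2])))
E
```

```text
button [644.8  83.2 142. ]
prong end [ 505.5 -179.   160. ] root [ 566.8 -180.3  150. ]
prong end [ 508.3 -272.7  160. ] root [ 569.9 -275.4  150. ]
prong end [ 511.2 -368.4  160. ] root [ 573.1 -372.5  150. ]
shell [array([523.1, -19. ,  18. ]), array([501.4, -70.6,  18. ]), array([411.5, -31.1,  18. ]), array([434.8,  24.2,  18. ])] [467.7   -24.125  18.   ]
55.977227512623394 -112.80882931833017
98.19501005651965 156.28041381587028
60.008166110955266 67.15245144530047
98.30122074521762 -26.069786073738936
housing front [599.1 272.5 130. ] [617.  109.9 130. ] 163.58230344386277 -6.28217268164616
tray front [581.9 252.3  48. ] [595.4 116.7  48. ] [588.65 184.5   48.  ] 136.27035627751184 -5.685490935595068
```

```bash
cat >> h.py <<'E'
def go(p,yawdeg):
    s=env.state(); M=R.from_euler('xyz',s['tcp_rot']).as_matrix(); d=M.T@(np.array(p)-s['eef_pos'])
    y=np.degrees(np.arctan2(M[1,0],M[0,0])); t=-((yawdeg-y+180)%360-180)
    print('go',p,yawdeg,'->',np.round(d,1),'turn',round(t,1)); return d
E
python3 - <<'E'
from h import *
s=st(); c=snap('wrist','w0.png'); M=np.eye(4); M[:3,:3]=R.from_euler('xyz',s['tcp_rot']).as_matrix(); M[:3,3]=s['eef_pos']
print(np.round(np.linalg.inv(M)@c['pose'],2))
go([645,83,233],186)
E
```

```text
t 0.1 pos [235.7 578.7 233.1] rpy [-3.141 -0.     2.755] F [-0.9 -0.1  0. ] op 0.998 g 0.0
[[  -0.     -0.97   -0.26   71.73]
 [   1.     -0.      0.      0.  ]
 [  -0.     -0.26    0.97 -150.74]
 [   0.      0.      0.      1.  ]]
go [645, 83, 233] 186 -> [-5.661e+02 -3.047e+02  4.000e-01] turn -28.2
```

```bash
python3 -m crank '[[-140,-75,0,-7,40],[-280,-150,0,-14,0],[-420,-225,0,-21,0],[-566,-305,0,-28,0],[-566,-305,0,-28,0],[-566,-305,0,-28,0],[-566,-305,0,-28,0],[-566,-305,0,-28,0],[-566,-305,0,-28,0],[-566,-305,0,-28,0]]'; python3 -m crank '[[0,0,0,0,0],[0,0,0,0,0]]'; python3 - <<'E'
from h import *
st();go([645,83,175],186)
E
```

```text
t: 0.98
eef_pos: [497.1, 261.7, 233.6]
tcp_rot: [3.141, -0.0, -3.04]
ft_force: [0.4, 1.0, -0.5]
opening: 0.356
grip_force: 0.0
t: 1.15
eef_pos: [497.2, 261.9, 233.3]
tcp_rot: [-3.142, -0.001, -3.043]
ft_force: [0.2, 1.0, -0.2]
opening: 0.217
grip_force: 0.0
t 1.15 pos [497.2 261.9 233.3] rpy [-3.142e+00 -1.000e-03 -3.043e+00] F [ 0.2  1.  -0.2] op 0.217 g 0.0
go [645, 83, 175] 186 -> [-129.6 -192.5   58.2] turn -0.4
```

```bash
python3 -m crank '[[-130,-192,0,0,0],[-130,-192,0,0,0],[-130,-192,0,0,0],[-130,-192,0,0,0],[-130,-192,0,0,0],[-130,-192,0,0,0],[-130,-192,0,0,0],[-130,-192,0,0,0],[-130,-192,0,0,0],[-130,-192,0,0,0]]'; python3 - <<'E'
from h import *
s=st();go([645,83,175],186); c=snap('wrist','w1.png'); print(pix(c,[645,83,142]))
E
```

```text
t: 1.98
eef_pos: [644.2, 87.5, 233.8]
tcp_rot: [3.141, -0.0, -3.038]
ft_force: [0.3, 0.3, -0.1]
opening: 0.008
grip_force: 0.0
t 1.98 pos [644.2  87.5 233.8] rpy [ 3.141 -0.    -3.038] F [ 0.3  0.3 -0.1] op 0.008 g 0.0
go [645, 83, 175] 186 -> [-0.4 -4.6 58.8] turn -0.1
[318.4 210.1]
```

View pics/w1.png

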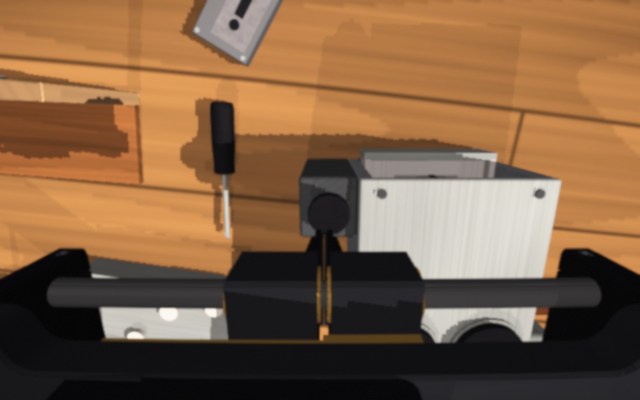

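The wrist view (up = towards the robot) shows the button cap at (328,212), the housing's front edge from (358,180) to (560,181), and the tray front's top edge from (361,152) to (496,153).

```bash
python3 - <<'E'
from h import *
c=load('wrist'); b=at(c,328,212,142); print(b)
a,b2=at(c,358,180,130),at(c,560,181,130); print(a,b2,np.linalg.norm(a-b2),np.degrees(np.arctan2(*(b2-a)[:2])))
a,b2=at(c,361,152,48),at(c,496,153,48); print(a,b2,(a+b2)/2,np.linalg.norm(a-b2),np.degrees(np.arctan2(*(b2-a)[:2])))
go([b[0],b[1],170],186);go([b[0],b[1],143],186)
E
```

```text
[645.8  90.7 142. ]
[620.4 112.3 130. ] [603.9 276.9 130. ] 165.42493766055946 -5.72437858794355
[606.1 122.2  48. ] [592.1 263.1  48. ] [599.1  192.65  48.  ] 141.59382048663002 -5.674355474333063
go [np.float64(645.8), np.float64(90.7), 170] 186 -> [-1.9  3.1 63.9] turn -0.1
go [np.float64(645.8), np.float64(90.7), 143] 186 -> [-1.9  3.1 90.9] turn -0.1
```

```bash
python3 -m crank '[[-1,2,30,0,0],[-1,2,62,0,0],[-1,2,72,0,0],[-1,2,76,0,0],[-1,2,80,0,0],[-1,2,82,0,0],[-1,2,84,0,0],[-1,2,86,0,0],[-1,2,87,0,0],[-1,2,87,0,0]]'
```

```text
t: 2.87
eef_pos: [646.2, 88.0, 147.3]
tcp_rot: [3.141, 0.002, -3.04]
ft_force: [0.9, 2.4, 4.3]
opening: 0.006
grip_force: 1.8
```

```bash
python3 -m crank '[[0,0,1,0,0],[0,0,2,0,0],[0,0,3,0,0],[0,0,3,0,0]]';  python3 -m crank '[[0,0,-40,0,0],[0,0,-80,0,0],[0,0,-80,0,0],[0,0,-80,0,0]]'; python3 - <<'E'
from h import *
c=snap('wrist','w2.png')
E
```

```text
t: 3.2
eef_pos: [646.3, 88.0, 146.1]
tcp_rot: [3.142, 0.003, -3.04]
ft_force: [-5.5, 2.3, 20.1]
opening: 0.004
grip_force: 10.2
t: 3.53
eef_pos: [646.4, 87.6, 225.7]
tcp_rot: [-3.141, 0.004, -3.04]
ft_force: [-0.0, 0.4, -0.7]
opening: 0.004
grip_force: 0.0
```

View pics/w2.png

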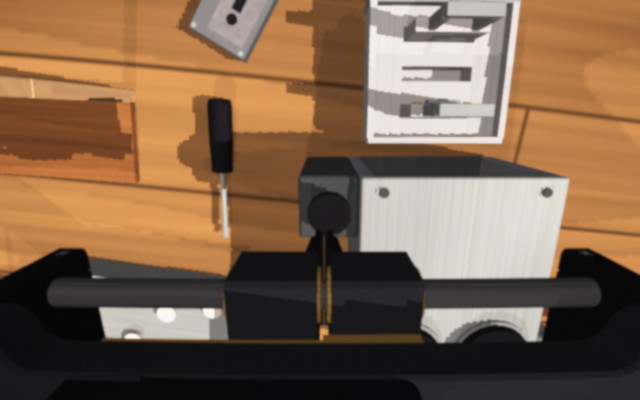

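The tray is out. Carriers stand in the front slot (bar near (475,8)) and the rear slot (bar near (467,110)), and the middle slot (435,74) is empty. I'll move over the tray for one close look.

```bash
python3 -m crank '[[10,40,-10,0,30],[20,80,-20,0,66],[30,105,-30,0,66],[30,105,-35,0,66],[30,105,-35,0,66],[30,105,-35,0,66],[30,105,-35,0,66]]'; python3 - <<'E'
from h import *
st();c=snap('wrist','w3.png',(100,0,640,260),1.48)
E
```

```text
t: 4.17
eef_pos: [605.4, 188.2, 257.3]
tcp_rot: [-3.141, -0.002, -3.041]
ft_force: [-0.2, -0.1, -0.2]
opening: 0.435
grip_force: 0.0
t 4.17 pos [605.4 188.2 257.3] rpy [-3.141e+00 -2.000e-03 -3.041e+00] F [-0.2 -0.1 -0.2] op 0.435 g 0.0
```

View pics/w3.png

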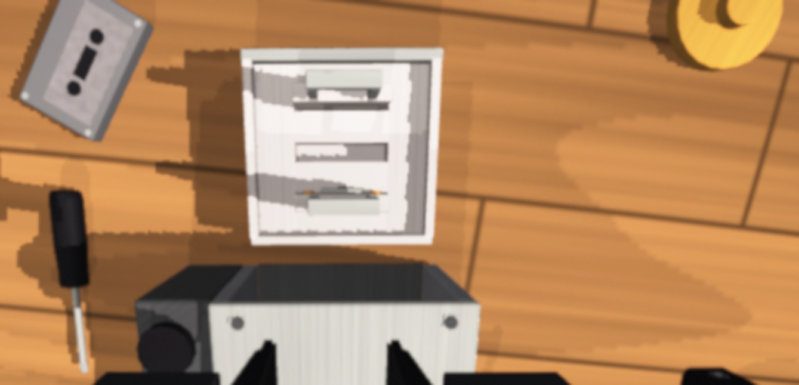

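Crop (1.48x, offset 100,0): front bar top at (345,78), empty middle slot centre at (341,152), rear bar top at (344,206). The tray rim corners are (241,48), (443,48), (433,244) and (251,244).

```bash
python3 - <<'E'
from h import *
c=load('wrist')
def g(u,v,z): return at(c,100+u/1.48,v/1.48,z)
print('front bar',g(307,78,116),g(382,78,116),g(345,78,116)); print('rear',g(308,206,116),g(380,206,116),g(344,206,116)); print('slot',g(295,152,36),g(388,152,36),g(341,152,36))
a=[g(241,48,48),g(443,48,48),g(433,244,48),g(251,244,48)];print(a,np.mean(a,0),np.linalg.norm(a[0]-a[1]),np.linalg.norm(a[0]-a[3]))
d=np.array([np.cos(np.radians(6)),np.sin(np.radians(6)),0]); s=g(341,152,36); print('front exp',s-36*d,'rear exp',s+36*d)
S=[g(u,v,18) for u,v in((16,98),(100,142),(155,22))];print('shell',S,np.linalg.norm(S[0]-S[1]),np.linalg.norm(S[2]-S[1]),(S[0]+S[2])/2, np.degrees(np.arctan2(*(S[2]-S[1])[1::-1])))
go([*(s+36*d)[:2],170],186)
for z in(170,250):go([*(s-36*d)[:2],z],186)
E
```

```text
front bar [485.1 162.1 116. ] [480.8 204.3 116. ] [482.9 183.5 116. ]
rear [556.3 169.  116. ] [551.9 212.  116. ] [554.1 190.5 116. ]
slot [523.7 152.7  36. ] [516.7 221.7  36. ] [520.3 186.8  36. ]
[array([458.8, 110.9,  48. ]), array([444.7, 249.3,  48. ]), array([580.1, 262.9,  48. ]), array([593.8, 125.9,  48. ])] [519.35 187.25  48.  ] 139.116390119928 135.8307770720612
front exp [484.49721177 183.03697532  36.        ] rear exp [556.10278823 190.56302468  36.        ]
shell [array([503. , -66.7,  18. ]), array([530.1,  -1.4,  18. ]), array([440.5,  40.5,  18. ])] 70.70007072132249 98.91294151929769 [471.75 -13.1   18.  ] 154.93761424943017
go [np.float64(556.1027882332578), np.float64(190.56302467763552), 170] 186 -> [48.7  7.4 87.5] turn -0.2
go [np.float64(484.4972117667421), np.float64(183.0369753223645), 170] 186 -> [120.7   7.1  87.6] turn -0.2
go [np.float64(484.4972117667421), np.float64(183.0369753223645), 250] 186 -> [120.9   7.1   7.6] turn -0.2
```

```bash
python3 -m crank '[[25,4,10,0,66],[49,7,45,0,66],[49,7,85,0,66],[49,7,115,0,66],[49,7,115,0,66],[49,7,115,0,66]]'; python3 - <<'E'
from h import *
st();go([555.2,190.5,95],186)
E
```

```text
t: 4.72
eef_pos: [555.8, 190.5, 142.8]
tcp_rot: [-3.141, -0.003, -3.041]
ft_force: [0.2, -0.0, 0.6]
opening: 0.691
grip_force: 0.0
t 4.72 pos [555.8 190.5 142.8] rpy [-3.141e+00 -3.000e-03 -3.041e+00] F [ 0.2 -0.   0.6] op 0.691 g 0.0
go [555.2, 190.5, 95] 186 -> [ 0.5  0.1 47.8] turn -0.2
```

```bash
python3 -m crank '[[0,0,20,0,66],[0,0,38,0,66],[0,0,47,0,66],[0,0,47,0,66],[0,0,47,0,66]]'; python3 -m crank '[[0,0,0,0,30],[0,0,0,0,30],[0,0,0,0,30],[0,0,0,0,30],[0,0,0,0,30],[0,0,0,0,30]]'
```

```text
t: 5.13
eef_pos: [556.6, 191.2, 97.8]
tcp_rot: [3.141, 0.001, -3.04]
ft_force: [-0.1, -0.5, -0.5]
opening: 0.689
grip_force: 0.0
t: 5.63
eef_pos: [556.1, 191.3, 97.1]
tcp_rot: [3.141, 0.001, -3.04]
ft_force: [-0.5, -1.5, 5.4]
opening: 0.463
grip_force: 29.9
```

```bash
python3 -m crank '[[0,0,-15,0,30],[0,0,-35,0,30],[0,0,-60,0,30],[0,0,-90,0,30],[0,0,-125,0,30],[0,0,-130,0,30],[0,0,-130,0,30]]'; python3 - <<'E'
from h import *
st();go([470,-182,227],181.5);go([470,-275,227],181.5)
c=load('top')
for p in ([537,-180],[539,-274],[542,-370]): print(np.hypot(*p))
E
```

```text
t: 6.22
eef_pos: [556.4, 191.4, 228.7]
tcp_rot: [3.141, 0.004, -3.04]
ft_force: [-1.0, 0.3, -1.7]
opening: 0.459
grip_force: 29.9
t 6.22 pos [556.4 191.4 228.7] rpy [ 3.141  0.004 -3.04 ] F [-1.   0.3 -1.7] op 0.459 g 29.9
go [470, -182, 227] 181.5 -> [ 124.  -362.7    1. ] turn 4.3
go [470, -275, 227] 181.5 -> [ 133.5 -455.2    0.9] turn 4.3
566.3647234777251
604.6461775286436
656.2499523809506
```

```bash
python3 -m crank '[[0,0,-40,0,30],[0,-20,-72,0,30],[0,-55,-72,2,30],[0,-95,-72,4,30],[0,-433,-72,4,30],[0,-433,-72,4,30],[0,-433,-72,4,30],[0,-433,-72,4,30],[0,-433,-72,4,30],[0,-433,-72,4,30]]'; python3 - <<'E'
from h import *
st();go([600,-235,300],181.5)
E
```

```text
t: 7.05
eef_pos: [590.4, -153.9, 296.5]
tcp_rot: [3.14, -0.003, -3.11]
ft_force: [0.7, 0.2, -2.2]
opening: 0.458
grip_force: 29.9
t 7.05 pos [ 590.4 -153.9  296.5] rpy [ 3.14e+00 -3.00e-03 -3.11e+00] F [ 0.7  0.2 -2.2] op 0.458 g 29.9
go [600, -235, 300] 181.5 -> [ -7.  -81.3  -3.6] turn 0.3
```

```bash
python3 -m crank '[[-4,-40,-4,0,30],[-7,-81,-4,0,30],[-7,-81,-4,0,30],[-7,-81,-4,0,30],[-7,-81,-4,0,30]]'; python3 - <<'E'
from h import *
st();c=snap('wrist','w4.png',(0,0,640,260),1.25)
E
```

```text
t: 7.47
eef_pos: [600.1, -232.5, 300.7]
tcp_rot: [3.14, -0.002, -3.11]
ft_force: [0.3, 0.2, -1.1]
opening: 0.458
grip_force: 29.9
t 7.47 pos [ 600.1 -232.5  300.7] rpy [ 3.14e+00 -2.00e-03 -3.11e+00] F [ 0.3  0.2 -1.1] op 0.458 g 29.9
```

View pics/w4.png

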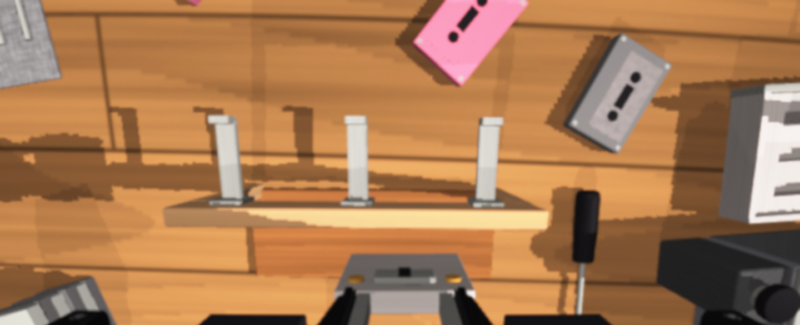

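Crop (1.25x): prong tips at (491,120), (356,118) and (221,117), roots at (485,198), (357,198) and (233,198). Grey shell corners are (622,35), (671,67), (615,152) and (566,123).

```bash
python3 - <<'E'
from h import *
c=load('wrist'); g=lambda u,v,z: at(c,u/1.25,v/1.25,z)
for (u,v),(a,b) in (((491,120),(485,198)),((356,119),(357,198)),((221,119),(233,198))):
    t,r=g(u,v,160),g(a,b,150); print(t,r,np.linalg.norm((t-r)[:2]))
a,b=g(165,208,175),g(548,211,175);print('rail',a,b,np.linalg.norm(a-b),np.degrees(np.arctan2(*(b-a)[:2])))
a,b=g(165,226,175),g(548,227,175);print('railback',a,b)
S=[g(u,v,18) for u,v in((622,35),(671,67),(615,152),(566,123))];print('shell',S,np.mean(S,0),[np.linalg.norm(S[i]-S[i-1]) for i in range(4)])
E
```

```text
[ 510.6 -175.6  160. ] [ 565.7 -173.4  150. ] 55.14390265478136
[ 512.9 -268.6  160. ] [ 568.6 -268.9  150. ] 55.70080789360245
[ 515.2 -362.   160. ] [ 571.2 -361.8  150. ] 56.000357141718304
rail [ 575.8 -399.7  175. ] [ 570.2 -134.   175. ] 265.7590073732215 -1.207410117520452
railback [ 588.6 -401.2  175. ] [ 581.4 -132.7  175. ]
shell [array([416.1, -22.6,  18. ]), array([443. ,  32.5,  18. ]), array([528.9, -12.5,  18. ]), array([501.8, -68.4,  18. ])] [472.45 -17.75  18.  ] [np.float64(97.17062313271434), np.float64(61.315740230384556), np.float64(96.97324373248529), np.float64(62.122620678783335)]
```

```bash
python3 - <<'E'
from h import *
go([472,-364.5,300],181.3)
E
python3 -m crank '[[132,127,0,0,30],[132,127,0,0,30],[132,127,0,0,30],[132,127,0,0,30],[132,127,0,0,30],[132,127,0,0,30],[132,127,0,0,30]]' | head -0
```

```text
go [472, -364.5, 300] 181.3 -> [ 132.5 -128.4    1.4] turn 0.6Exception ignored on flushing sys.stdout:
BrokenPipeError: [Errno 32] Broken pipe
```

I sent that move before reading the computed sign, so dy was reversed. At z = 300 in free air that should be harmless. I'll check where it ended up.

```bash
python3 - <<'E'
from h import *
st();go([472,-364.5,300],181.3)
E
```

```text
t 8.1 pos [ 464.2 -108.5  303.2] rpy [-3.141e+00  1.000e-03 -3.107e+00] F [ 0.9 -0.1 -1.2] op 0.458 g 30.0
go [472, -364.5, 300] 181.3 -> [   1.1 -256.1    3.3] turn 0.7
```

```bash
python3 -m crank '[[1,-256,3,1,30],[1,-256,3,1,30],[1,-256,3,1,30],[1,-256,3,1,30],[1,-256,3,1,30],[1,-256,3,1,30],[1,-256,3,1,30],[1,-256,3,1,30],[1,-256,3,1,30]]'; python3 - <<'E'
from h import *
st();go([472,-364.5,159.5],181.3)
E
```

```text
t: 8.85
eef_pos: [471.9, -365.8, 298.7]
tcp_rot: [3.14, -0.001, -3.127]
ft_force: [0.5, 0.2, -1.7]
opening: 0.463
grip_force: 30.0
t 8.85 pos [ 471.9 -365.8  298.7] rpy [ 3.140e+00 -1.000e-03 -3.127e+00] F [ 0.5  0.2 -1.7] op 0.463 g 30.0
go [472, -364.5, 159.5] 181.3 -> [ -0.2   1.1 139.2] turn -0.5
```

```bash
python3 -m crank '[[0,1,35,0,30],[0,1,75,0,30],[0,1,110,0,30],[0,1,139,0,30],[0,1,139,0,30],[0,1,139,0,30]]'; python3 - <<'E'
from h import *
st();go([542.5,-364.5,159.5],181.3); snap('scene','s1.png',(140,190,360,330),3.6)
E
```

```text
t: 9.35
eef_pos: [472.1, -363.6, 160.6]
tcp_rot: [3.14, -0.001, -3.125]
ft_force: [-1.2, 0.2, -0.9]
opening: 0.461
grip_force: 30.0
t 9.35 pos [ 472.1 -363.6  160.6] rpy [ 3.140e+00 -1.000e-03 -3.125e+00] F [-1.2  0.2 -0.9] op 0.461 g 30.0
go [542.5, -364.5, 159.5] 181.3 -> [-70.4  -2.1   1. ] turn -0.4
```

View pics/s1.png

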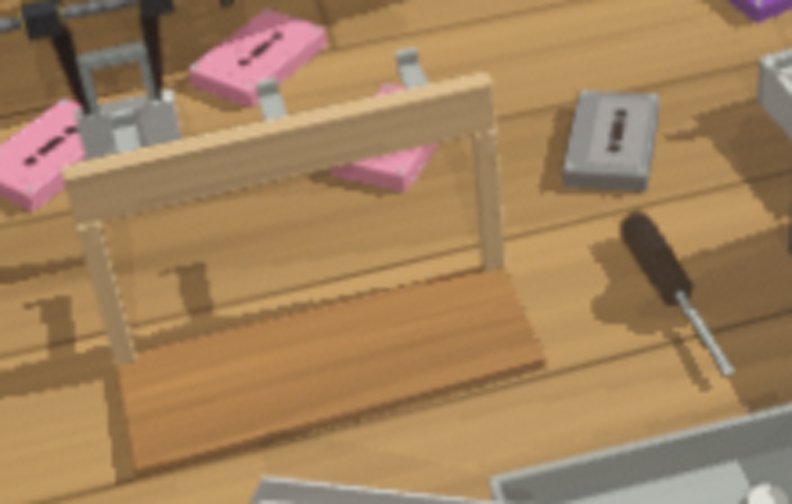

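The scene crop shows the carrier upright in the fingers at (125,90), in front of hook 3, whose prong tip is at (127,135). I'll thread it on slowly.

```bash
python3 -m crank '[[-10,-1,1,0,30],[-20,-1,1,0,30],[-30,-1,1,0,30],[-40,-2,1,0,30],[-50,-2,1,0,30],[-60,-2,1,0,30],[-70,-2,1,0,30],[-70,-2,1,0,30],[-70,-2,1,0,30]]'; python3 -m crank '[[0,0,5,0,30],[0,0,10,0,30],[0,0,15,0,30],[0,0,18,0,30],[0,0,20,0,30],[0,0,20,0,30]]'
```

```text
t: 10.15
eef_pos: [542.1, -365.7, 159.2]
tcp_rot: [3.141, -0.0, -3.126]
ft_force: [-0.1, -0.2, -1.4]
opening: 0.46
grip_force: 30.0
t: 10.65
eef_pos: [541.5, -365.9, 139.4]
tcp_rot: [3.141, -0.0, -3.127]
ft_force: [0.4, -0.1, -2.1]
opening: 0.466
grip_force: 30.0
```

```bash
python3 -m crank '[[0,0,1,0,30],[0,0,2,0,30],[0,0,3,0,30]]'; python3 -m crank '[[0,0,0,0,58],[0,0,0,0,58],[0,0,0,0,58],[0,0,0,0,58]]';python3 - <<'E'
from h import *
st(); snap('scene','s2.png',(140,150,460,350),2.5)
E
```

```text
t: 10.9
eef_pos: [541.8, -366.0, 138.9]
tcp_rot: [-3.141, 0.001, -3.127]
ft_force: [-9.4, 5.7, 27.9]
opening: 0.464
grip_force: 30.0
t: 11.23
eef_pos: [541.8, -365.9, 136.4]
tcp_rot: [3.141, 0.0, -3.127]
ft_force: [-0.8, 0.2, 0.5]
opening: 0.606
grip_force: 0.0
t 11.23 pos [ 541.8 -365.9  136.4] rpy [ 3.141  0.    -3.127] F [-0.8  0.2  0.5] op 0.606 g 0.0
```

View pics/s2.png

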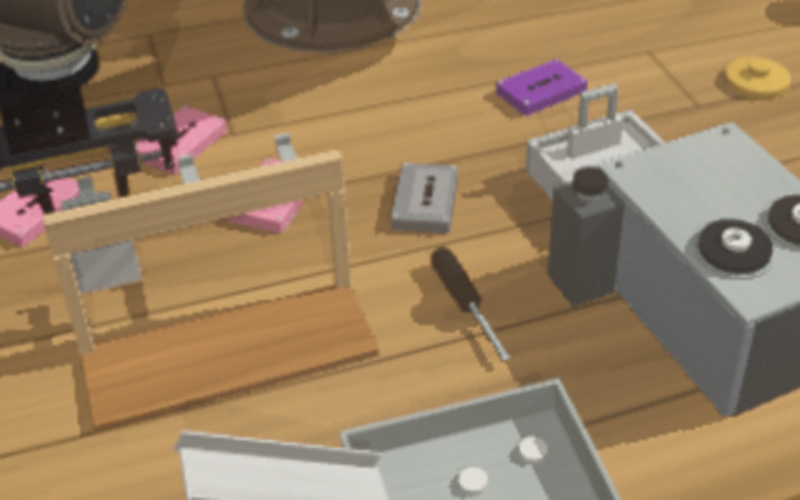

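The carrier hangs on hook 3, with its plate visible under the rail at (108,265). I'll rise straight up and return for the front carrier.

```bash
python3 -m crank '[[0,0,-20,0,58],[0,0,-50,0,58],[0,0,-90,0,66],[0,0,-120,0,66],[0,0,-120,0,66]]'; python3 - <<'E'
from h import *
st();go([483.8,183.2,250],186)
E
```

```text
t: 11.7
eef_pos: [543.2, -367.0, 263.1]
tcp_rot: [-3.136, 0.007, -3.127]
ft_force: [0.3, -0.9, 0.9]
opening: 0.688
grip_force: 0.0
t 11.7 pos [ 543.2 -367.   263.1] rpy [-3.136  0.007 -3.127] F [ 0.3 -0.9  0.9] op 0.688 g 0.0
go [483.8, 183.2, 250] 186 -> [ 51.4 551.1   9.4] turn -5.2
```

```bash
python3 -m crank '[[51,551,6,-5,66],[51,551,6,-5,66],[51,551,6,-5,66],[51,551,6,-5,66],[51,551,6,-5,66],[51,551,6,-5,66],[51,551,6,-5,66],[51,551,6,-5,66],[51,551,6,-5,66],[51,551,6,-5,66]]'; python3 - <<'E'
from h import *
st();go([483.8,183.2,145],186)
E
```

```text
t: 12.53
eef_pos: [496.6, 50.2, 251.8]
tcp_rot: [3.141, -0.0, -3.04]
ft_force: [1.1, 0.5, -0.5]
opening: 0.694
grip_force: 0.0
t 12.53 pos [496.6  50.2 251.8] rpy [ 3.141 -0.    -3.04 ] F [ 1.1  0.5 -0.5] op 0.694 g 0.0
go [483.8, 183.2, 145] 186 -> [ -0.8 133.6 106.8] turn -0.2
```

```bash
python3 -m crank '[[-1,40,0,0,66],[-1,80,0,0,66],[-1,120,0,0,66],[-1,133,20,0,66],[-1,133,60,0,66],[-1,133,100,0,66],[-1,133,107,0,66],[-1,133,107,0,66]]'; python3 - <<'E'
from h import *
st();go([483.8,183.2,96],186)
E
```

```text
t: 13.2
eef_pos: [483.8, 180.6, 143.2]
tcp_rot: [-3.141, -0.005, -3.04]
ft_force: [0.3, -0.6, 0.1]
opening: 0.7
grip_force: 0.0
t 13.2 pos [483.8 180.6 143.2] rpy [-3.141 -0.005 -3.04 ] F [ 0.3 -0.6  0.1] op 0.7 g 0.0
go [483.8, 183.2, 96] 186 -> [-0.5  2.6 47.2] turn -0.2
```

```bash
python3 -m crank '[[0,2,20,0,66],[0,2,38,0,66],[0,2,47,0,66],[0,2,47,0,66],[0,2,47,0,66]]'; python3 -m crank '[[0,0,0,0,30],[0,0,0,0,30],[0,0,0,0,30],[0,0,0,0,30],[0,0,0,0,30],[0,0,0,0,30]]'
```

```text
t: 13.62
eef_pos: [485.2, 182.7, 99.3]
tcp_rot: [3.141, 0.001, -3.04]
ft_force: [0.1, 0.1, 1.1]
opening: 0.695
grip_force: 0.0
t: 14.12
eef_pos: [484.8, 182.9, 98.6]
tcp_rot: [3.141, 0.001, -3.04]
ft_force: [-0.7, 0.4, 6.9]
opening: 0.456
grip_force: 30.0
```

```bash
python3 -m crank '[[0,0,-15,0,30],[0,0,-35,0,30],[0,0,-60,0,30],[0,0,-90,0,30],[0,0,-125,0,30],[0,0,-130,0,30],[0,0,-130,0,30]]'; python3 - <<'E'
from h import *
st();go([468,-174,229],181.3)
E
```

```text
t: 14.7
eef_pos: [485.0, 183.0, 230.0]
tcp_rot: [3.141, 0.004, -3.04]
ft_force: [-0.1, 0.2, -1.7]
opening: 0.461
grip_force: 30.0
t 14.7 pos [485. 183. 230.] rpy [ 3.141  0.004 -3.04 ] F [-0.1  0.2 -1.7] op 0.461 g 30.0
go [468, -174, 229] 181.3 -> [  53.3 -353.4    0.5] turn 4.5
```

```bash
python3 -m crank '[[53,-353,1,5,30],[53,-353,1,5,30],[53,-353,1,5,30],[53,-353,1,5,30],[53,-353,1,5,30],[53,-353,1,5,30],[53,-353,1,5,30],[53,-353,1,5,30],[53,-353,1,5,30],[53,-353,1,5,30]]'; python3 - <<'E'
from h import *
st();go([468,-174,161],181.3)
E
```

```text
t: 15.53
eef_pos: [467.0, -177.6, 225.2]
tcp_rot: [3.141, -0.002, -3.131]
ft_force: [-0.0, 1.1, -2.3]
opening: 0.462
grip_force: 30.0
t 15.53 pos [ 467.  -177.6  225.2] rpy [ 3.141e+00 -2.000e-03 -3.131e+00] F [-0.   1.1 -2.3] op 0.462 g 30.0
go [468, -174, 161] 181.3 -> [-1.2  3.5 64.2] turn -0.7
```

```bash
python3 -m crank '[[0,2,20,-1,30],[0,2,45,-1,30],[0,2,65,-1,30],[0,2,65,-1,30],[0,2,65,-1,30]]'; python3 - <<'E'
from h import *
st();go([537.5,-174,161],181.3)
E
```

```text
t: 15.95
eef_pos: [467.1, -171.1, 160.9]
tcp_rot: [3.14, -0.003, -3.109]
ft_force: [-0.0, -0.5, -1.8]
opening: 0.46
grip_force: 30.0
t 15.95 pos [ 467.1 -171.1  160.9] rpy [ 3.140e+00 -3.000e-03 -3.109e+00] F [-0.  -0.5 -1.8] op 0.46 g 30.0
go [537.5, -174, 161] 181.3 -> [-70.3  -5.2  -0.4] turn 0.6
```

```bash
python3 -m crank '[[-2,-4,0,0,30],[-15,-4,0,0,30],[-28,-4,0,0,30],[-40,-5,0,0,30],[-50,-5,0,0,30],[-60,-5,0,0,30],[-70,-5,0,0,30],[-70,-5,0,0,30],[-70,-5,0,0,30]]'; python3 -m crank '[[0,0,5,0,30],[0,0,10,0,30],[0,0,15,0,30],[0,0,18,0,30],[0,0,20,0,30],[0,0,22,0,30],[0,0,22,0,30]]'
```

```text
t: 16.7
eef_pos: [537.9, -174.4, 162.0]
tcp_rot: [3.141, -0.0, -3.109]
ft_force: [0.4, 0.4, -1.6]
opening: 0.46
grip_force: 30.0
t: 17.28
eef_pos: [537.6, -174.5, 140.6]
tcp_rot: [-3.142, -0.0, -3.11]
ft_force: [-4.0, 0.3, 5.3]
opening: 0.461
grip_force: 30.0
```

```bash
python3 -m crank '[[0,0,0,0,58],[0,0,0,0,58],[0,0,0,0,58],[0,0,0,0,58]]'; python3 -m crank '[[0,0,-20,0,58],[0,0,-50,0,58],[0,0,-90,0,80],[0,0,-130,0,80],[0,0,-130,0,80],[0,0,-130,0,80]]'; python3 - <<'E'
from h import *
st();snap('wrist','w5.png',(0,0,640,260),1.25); go([560,-15,270],181)
E
```

```text
t: 17.62
eef_pos: [537.9, -174.6, 140.1]
tcp_rot: [3.142, 0.0, -3.11]
ft_force: [0.6, -0.2, 0.0]
opening: 0.603
grip_force: 0.0
t: 18.12
eef_pos: [538.3, -174.7, 272.0]
tcp_rot: [-3.14, 0.004, -3.109]
ft_force: [-0.1, 0.3, -1.3]
opening: 0.816
grip_force: 0.0
t 18.12 pos [ 538.3 -174.7  272. ] rpy [-3.14   0.004 -3.109] F [-0.1  0.3 -1.3] op 0.816 g 0.0
go [560, -15, 270] 181 -> [-27.4 158.7   0.2] turn 0.8
```

View pics/w5.png

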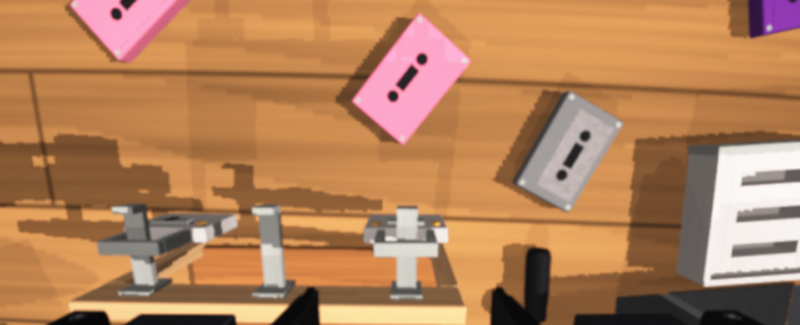

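Both carriers hang on their hooks, with bars at (140,240) and (405,245). Grey shell corners are (571,93), (622,124), (568,210) and (516,183).

```bash
cat > sh.py <<'E'
from h import *
def shell(c,pts,f,x0=0,y0=0):
    S=np.array([at(c,x0+u/f,y0+v/f,18) for u,v in pts]); L=[np.linalg.norm(S[i]-S[i-1]) for i in range(4)]
    m=S.mean(0); d=(S[3]-S[0])+(S[2]-S[1]) ; print('corners',S.tolist(),'c',m,'L',np.round(L,1),'yaw',np.degrees(np.arctan2(d[1],d[0]))%180); return m
E
python3 - <<'E'
from sh import *
shell(load('wrist'),((571,93),(622,124),(568,210),(516,183)),1.25); go([535,-14,200],155)
E
```

```text
corners [[416.1, -21.8, 18.0], [442.1, 31.6, 18.0], [527.4, -10.0, 18.0], [502.2, -65.7, 18.0]] c [471.95  -16.475  18.   ] L [96.6 59.4 94.9 61.1] yaw 153.4884587578788
go [535, -14, 200] 155 -> [ -2.4 160.5  70.2] turn 26.8
```

```bash
python3 - <<'E'
from sh import *
go([530,-42,190],153.5)
E
python3 -m crank '[[0,0,0,7,80],[0,0,0,14,80],[0,0,0,21,80],[0,0,0,28,80],[0,0,0,28,80],[0,0,0,28,80]]' >/dev/null; python3 - <<'E'
from sh import *
st();go([530,-42,190],153.5)
E
```

```text
go [530, -42, 190] 153.5 -> [  3.5 132.7  80.2] turn 28.3
t 18.67 pos [ 537.5 -174.4  268.7] rpy [-3.142e+00 -2.000e-03  2.689e+00] F [-0.5  0.3 -0.6] op 0.844 g 0.0
go [530, -42, 190] 153.5 -> [ 64.4 115.8  78.8] turn 0.6
```

```bash
python3 -m crank '[[20,36,0,0,80],[40,72,0,0,80],[64,116,0,0,80],[64,116,40,0,80],[64,116,79,0,80],[64,116,79,0,80],[64,116,79,0,80]]' >/dev/null; python3 - <<'E'
from sh import *
st();snap('wrist','w6.png',(150,0,490,240),2.3)
E
```

```text
t 19.25 pos [531.  -42.1 190.2] rpy [-3.141 -0.004  2.688] F [ 0.4 -0.1  0.1] op 0.843 g 0.0
```

View pics/w6.png

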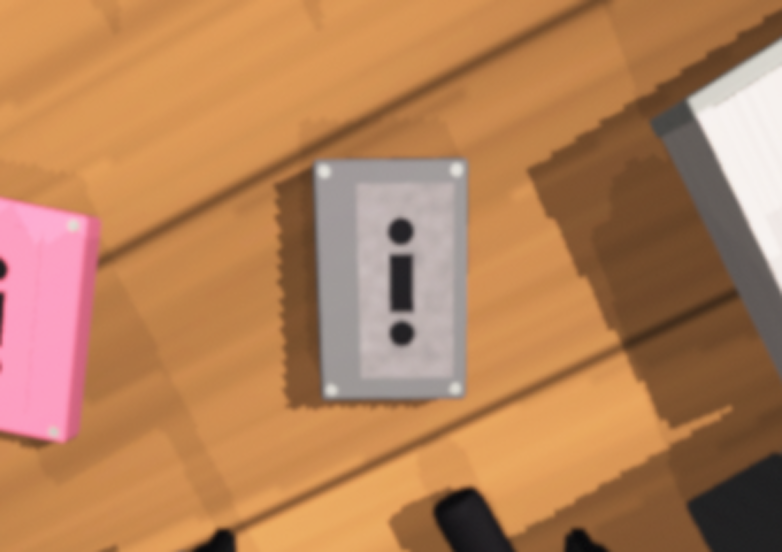

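The crop (2.3x, offset 150,0) confirms the grey shell, with corners (316,160), (467,160), (464,398) and (322,398). It is nearly aligned with the tool, and the screwdriver handle is well below it at (465,500).

```bash
python3 - <<'E'
from sh import *
m=shell(load('wrist'),((316,160),(467,160),(464,398),(322,398)),2.3,150,0)
go([m[0],m[1],100],153.5);go([m[0],m[1],22.5],153.5)
E
```

```text
corners [[414.2, -22.4, 18.0], [441.2, 32.9, 18.0], [529.8, -9.5, 18.0], [502.4, -65.4, 18.0]] c [471.9 -16.1  18. ] L [98.1 61.5 98.2 62.3] yaw 154.2179858934054
go [np.float64(471.9), np.float64(-16.1), 100] 153.5 -> [65.4 -2.6 91.8] turn 0.4
go [np.float64(471.9), np.float64(-16.1), 22.5] 153.5 -> [ 65.4  -2.6 169.3] turn 0.4
```

```bash
python3 -m crank '[[35,-2,20,0,86],[65,-3,50,0,86],[65,-3,85,0,86],[65,-3,115,0,86],[65,-3,140,0,86],[65,-3,155,0,86],[65,-3,164,0,86],[65,-3,168,0,86],[65,-3,168,0,86]]'; python3 -m crank '[[0,0,0,0,50],[0,0,0,0,50],[0,0,0,0,50],[0,0,0,0,50],[0,0,0,0,50],[0,0,0,0,50]]'
```

```text
t: 20.05
eef_pos: [472.7, -16.7, 23.6]
tcp_rot: [3.141, 0.001, 2.685]
ft_force: [-0.8, 0.5, -0.1]
opening: 0.903
grip_force: 0.0
t: 20.55
eef_pos: [472.1, -16.3, 23.8]
tcp_rot: [3.141, 0.001, 2.685]
ft_force: [-0.2, 0.2, 7.4]
opening: 0.669
grip_force: 30.0
```

```bash
python3 -m crank '[[0,0,-20,0,50],[0,0,-60,0,50],[0,0,-90,-7,50],[0,0,-90,-14,50],[0,0,-90,-21,50],[0,0,-90,-28,50],[0,0,-90,-32,50],[0,0,-90,-32,50],[0,0,-90,-32,50]]'; python3 - <<'E'
from sh import *
st();go([520,187,115],186)
E
```

```text
t: 21.3
eef_pos: [471.8, -16.2, 113.2]
tcp_rot: [3.142, 0.0, -3.042]
ft_force: [-0.3, -0.4, -1.3]
opening: 0.666
grip_force: 30.0
t 21.3 pos [471.8 -16.2 113.2] rpy [ 3.142  0.    -3.042] F [-0.3 -0.4 -1.3] op 0.666 g 30.0
go [520, 187, 115] 186 -> [-68.1 197.4  -1.8] turn -0.3
```

```bash
python3 -m crank '[[-14,40,0,0,50],[-28,80,0,0,50],[-42,120,0,0,50],[-56,160,0,0,50],[-68,197,0,0,50],[-68,197,0,0,50],[-68,197,0,0,50],[-68,197,0,0,50]]'; python3 - <<'E'
from sh import *
st();go([520,187,60],186); snap('wrist','w7.png',(100,0,640,260),1.48)
E
```

```text
t: 21.97
eef_pos: [519.0, 186.6, 112.9]
tcp_rot: [-3.141, -0.001, -3.041]
ft_force: [0.5, -0.5, -1.3]
opening: 0.668
grip_force: 30.0
t 21.97 pos [519.  186.6 112.9] rpy [-3.141e+00 -1.000e-03 -3.041e+00] F [ 0.5 -0.5 -1.3] op 0.668 g 30.0
go [520, 187, 60] 186 -> [-1.1  0.3 52.9] turn -0.2
```

View pics/w7.png

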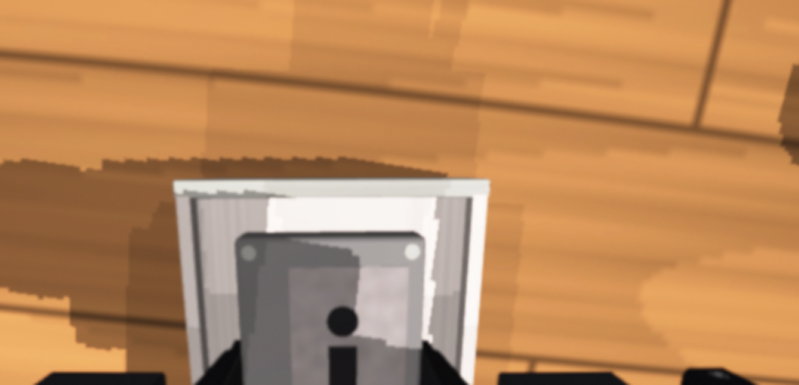

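The shell is square to the tray and centred across it: shell edges at x = 236 and 425, rim edges at 175 and 490. I'll lower it.

```bash
python3 -m crank '[[-1,0,20,0,50],[-1,0,38,0,50],[-1,0,48,0,50],[-1,0,51,0,50],[-1,0,53,0,50],[-1,0,54,0,50],[-1,0,54,0,50]]'; python3 - <<'E'
from h import *
go([520,187,60],186)
E
```

```text
t: 22.6
eef_pos: [520.9, 186.4, 60.0]
tcp_rot: [3.142, 0.001, -3.04]
ft_force: [0.6, -0.1, -1.3]
opening: 0.671
grip_force: 30.0
go [520, 187, 60] 186 -> [0.8 0.7 0. ] turn -0.2
```

```bash
python3 -m crank '[[0,0,1,0,50],[0,0,1,0,50]]'; python3 -m crank '[[0,0,0,0,78],[0,0,0,0,78],[0,0,0,0,78],[0,0,0,0,78],[0,0,0,0,78]]';  python3 -m crank '[[0,0,-15,0,78],[0,0,-40,0,78],[0,0,-80,0,40],[0,0,-110,0,0],[0,0,-110,0,0],[0,0,-110,0,0]]'; python3 - <<'E'
from h import *
st();go([400,174,165],186)
E
```

```text
t: 22.77
eef_pos: [521.4, 186.6, 59.8]
tcp_rot: [3.141, 0.003, -3.04]
ft_force: [-1.1, -4.1, 11.5]
opening: 0.671
grip_force: 30.0
t: 23.18
eef_pos: [520.4, 186.8, 58.1]
tcp_rot: [3.141, -0.0, -3.04]
ft_force: [-0.7, 0.5, 0.2]
opening: 0.816
grip_force: 0.0
t: 23.68
eef_pos: [520.9, 187.0, 169.5]
tcp_rot: [3.141, 0.003, -3.04]
ft_force: [-0.5, -0.4, -1.1]
opening: 0.599
grip_force: 0.0
t 23.68 pos [520.9 187.  169.5] rpy [ 3.141e+00  3.000e-03 -3.040e+00] F [-0.5 -0.4 -1.1] op 0.599 g 0.0
go [400, 174, 165] 186 -> [121.6  -0.6   4.1] turn -0.2
```

The shell is laid, and 12 pictures are used. Before pushing I need to check clearance, because the gripper body's half depth (37 mm) exceeds the finger half width (10 mm). That could foul the housing before the tray is home. I'll re-measure how far the front panel stands proud of the housing when home, using the saved pictures.

```bash
python3 - <<'E'
from h import *
d=np.array([np.cos(np.radians(6)),np.sin(np.radians(6))])
c=load('wrist')  # w7: tray rim front seen close, tool at 519,187,113
a=at(c,100+175/1.48,183/1.48,48);b=at(c,100+490/1.48,182/1.48,48); m=(a+b)/2; print('front top edge out',a,b,m,np.linalg.norm(a-b),'along x',m[:2]@d,'home',m[:2]@d+150)
print('housing front along x', np.array([612.2,194.6])@d, 'tool x', np.array([520,187])@d)
E
python3 -m crank '[[40,0,0,0,0],[80,0,0,0,0],[122,-1,0,0,0],[122,-1,0,0,0],[122,-1,40,0,0],[122,-1,80,0,0],[122,-1,111,0,0],[122,-1,111,0,0],[122,-1,111,0,0]]'
```

```text
front top edge out [459.9 111.2  48. ] [445.6 249.   48. ] [452.75 180.1   48.  ] 138.53999422549433 along x 469.09536436249016 home 619.0953643624902
housing front along x 629.1875432963423 tool x 536.6982082225534
t: 24.43
eef_pos: [398.1, 173.1, 55.8]
tcp_rot: [-3.141, -0.005, -3.04]
ft_force: [0.3, -0.7, 0.7]
opening: 0.015
grip_force: 0.0
```

```bash
python3 -m crank '[[-20,0,-2,0,0],[-36,0,-2,0,0],[-44,0,-2,0,0],[-52,0,-2,0,0],[-60,0,-2,0,0],[-68,0,-2,0,0],[-76,0,-2,0,0],[-84,0,-2,0,0],[-92,0,-2,0,0],[-100,0,-2,0,0]]'; python3 -m crank '[[-8,0,0,0,0],[-16,0,0,0,0],[-24,0,0,0,0],[-32,0,0,0,0],[-40,0,0,0,0],[-48,0,0,0,0],[-56,0,0,0,0],[-64,0,0,0,0],[-67,0,0,0,0],[-67,0,0,0,0]]';python3 -m crank '[[-2,0,0,0,0],[-4,0,0,0,0],[-5,0,0,0,0],[-5,0,0,0,0]]'
```

```text
t: 25.27
eef_pos: [499.3, 183.6, 59.1]
tcp_rot: [3.142, -0.0, -3.04]
ft_force: [-4.3, 0.3, 2.8]
opening: 0.004
grip_force: 2.0
t: 26.1
eef_pos: [566.0, 190.5, 59.0]
tcp_rot: [3.141, -0.0, -3.04]
ft_force: [-2.9, 2.5, 1.7]
opening: 0.003
grip_force: 1.6
t: 26.43
eef_pos: [569.3, 190.9, 59.0]
tcp_rot: [-3.141, -0.003, -3.04]
ft_force: [-10.3, 0.9, 6.3]
opening: 0.002
grip_force: 5.0
```

```bash
python3 -m crank '[[-1,0,0,0,0],[-2,0,0,0,0],[-2,0,0,0,0]]';python3 -m crank '[[-1,0,0,0,0],[-1,0,0,0,0],[-1,0,0,0,0]]'
```

```text
t: 26.68
eef_pos: [571.1, 191.1, 59.0]
tcp_rot: [-3.141, -0.004, -3.04]
ft_force: [-11.4, 0.6, 6.4]
opening: 0.006
grip_force: 5.3
t: 26.93
eef_pos: [572.2, 191.2, 58.9]
tcp_rot: [-3.141, -0.003, -3.04]
ft_force: [-11.0, 0.7, 6.6]
opening: 0.005
grip_force: 5.3
```

```bash
for i in 1; do python3 -m crank '[[-1,0,0,0,0],[-2,0,0,0,0],[-2,0,0,0,0]]';done; python3 -m crank '[[-1,0,0,0,0],[-1,0,0,0,0],[-1,0,0,0,0]]'; python3 -m crank '[[-1,0,0,0,0],[-1,0,0,0,0],[-1,0,0,0,0]]'
```

```text
t: 27.18
eef_pos: [573.9, 191.3, 58.9]
tcp_rot: [-3.141, -0.004, -3.039]
ft_force: [-13.4, -0.6, 6.1]
opening: 0.007
grip_force: 6.6
t: 27.43
eef_pos: [573.8, 191.3, 58.9]
tcp_rot: [-3.141, -0.006, -3.039]
ft_force: [-20.2, -1.4, 11.1]
opening: 0.005
grip_force: 10.4
t: 27.68
eef_pos: [573.7, 191.2, 59.0]
tcp_rot: [-3.141, -0.008, -3.039]
ft_force: [-27.7, -2.6, 15.6]
opening: 0.007
grip_force: 14.1
```

It is blocked at TCP x = 573.8. The pad force rises in step with the push, so the load is on the fingers, which suggests the tray may already be at its stop. I'll back off gently and see whether the tray follows.

```bash
python3 -m crank '[[3,0,0,0,0],[5,0,0,0,0],[5,0,0,0,0],[5,0,0,0,0]]';python3 -m crank '[[4,0,0,0,0],[8,0,0,0,0],[12,0,0,0,0],[12,0,0,0,0],[12,0,0,0,0]]'; python3 - <<'E'
from h import *
st();c=snap('wrist','w8.png',(100,60,640,260),1.48)
for al in (619,600): 
    m=np.array([np.cos(.105),np.sin(.105)])*al+np.array([-np.sin(.105),np.cos(.105)])*131.8; print(al,m,pix(c,[*m,48]))
E
```

```text
t: 28.02
eef_pos: [571.9, 191.1, 58.9]
tcp_rot: [-3.142, -0.002, -3.04]
ft_force: [-7.0, 0.8, 2.7]
opening: 0.004
grip_force: 3.5
t: 28.43
eef_pos: [560.0, 189.7, 59.0]
tcp_rot: [-3.142, -0.001, -3.04]
ft_force: [-2.9, -0.4, -2.3]
opening: 0.003
grip_force: 1.6
t 28.43 pos [560.  189.7  59. ] rpy [-3.142e+00 -1.000e-03 -3.040e+00] F [-2.9 -0.4 -2.3] op 0.003 g 1.6
619 [601.77731149 195.94975728] [328.  319.5]
600 [582.8819528  193.95842107] [328.  290.3]
```

View pics/w8.png

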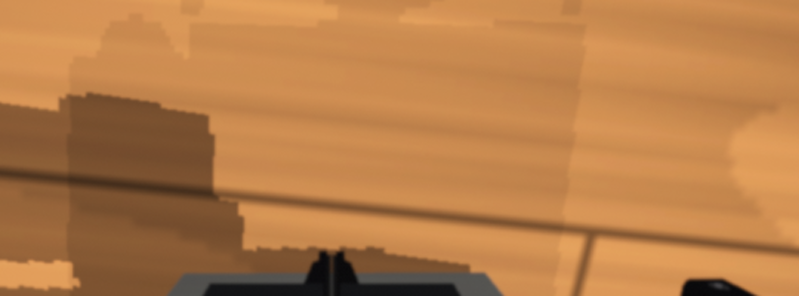

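The panel's top edge shows at crop (183–490, 275), pressed against the fingers, so the tray followed back and is not latched. I'll compute where the panel sits relative to the TCP.

```bash
python3 - <<'E'
from h import *
c=load('wrist'); d=np.array([np.cos(.105),np.sin(.105)])
a=at(c,100+183/1.48,60+275/1.48,48);b=at(c,100+490/1.48,60+275/1.48,48);m=(a+b)/2;print(a,b,np.linalg.norm(a-b),'along',m[:2]@d,'tcp along',np.array([560,189.7])@d)
E
```

```text
[561.9 135.2  48. ] [550.7 246.5  48. ] 111.86210260852422 along 573.2386608279813 tcp along 576.7977550659975
```

```bash
python3 - <<'E'
from h import *
c=load('wrist'); d=np.array([np.cos(.105),np.sin(.105)])
for z in(4,8):
    a=at(c,100+183/1.48,60+275/1.48,z);b=at(c,100+490/1.48,60+275/1.48,z);m=(a+b)/2;print(a,b,np.linalg.norm(a-b),'along',m[:2]@d)
E
```

```text
[581.9 122.5   4. ] [567.6 264.2   4. ] 142.4197317789919 along 591.8490665327633
[580.  123.7   8. ] [566.1 262.6   8. ] 139.59376776919524 along 590.137467742325
```

The fingers alone stop about 14 mm short, because the gripper body meets the housing first and the tool can't tilt. I need about 25 mm more reach, so I'll push with a spare pink cassette held lengthwise (50 mm reach ahead of the TCP) and put it back afterwards. First I'll let the tray out gently.

```bash
python3 -m crank '[[8,0,0,0,0],[16,0,0,0,0],[24,0,0,0,0],[32,0,0,0,0],[40,0,0,0,0],[48,0,0,0,0],[56,0,0,0,0],[64,0,0,0,0],[72,0,0,0,0],[80,0,0,0,0]]' >/dev/null; python3 -m crank '[[8,0,0,0,0],[16,0,0,0,0],[24,0,0,0,0],[32,0,0,0,0],[40,0,0,0,0],[48,0,0,0,0],[56,0,0,0,0],[70,0,0,0,0],[78,0,0,0,0],[78,0,0,0,0]]';  python3 -m crank '[[0,0,-40,0,40],[0,0,-80,0,80],[0,0,-120,0,86],[0,0,-160,0,86],[0,0,-190,0,86],[0,0,-190,0,86]]' > /dev/null; python3 - <<'E'
from h import *
st();c=env.read_camera('top');g=lambda u,v,z: at(c,230+u/3.4,135+v/3.4,z)
S=np.array([g(u,v,18) for u,v in((486,287),(532,325),(475,398),(428,360))]);print(S.mean(0),S.tolist()); d=S[3]-S[0]+S[2]-S[1]; print(np.degrees(np.arctan2(d[1],d[0]))%180)
m=S.mean(0); go([m[0]+65,m[1]-20,250],150)
E
```

```text
t: 30.15
eef_pos: [401.5, 173.6, 59.1]
tcp_rot: [-3.141, -0.001, -3.039]
ft_force: [0.1, -0.7, 0.5]
opening: 0.004
grip_force: 0.0
t 30.65 pos [405.2 174.4 254.7] rpy [ 3.14  0.01 -3.04] F [0.1 0.2 0.7] op 0.369 g 0.0
[ 406.05 -181.55   18.  ] [[463.8, -186.9, 18.0], [425.5, -235.2, 18.0], [348.6, -176.5, 18.0], [386.3, -127.6, 18.0]]
142.6111757657992
go [np.float64(471.05), np.float64(-201.55), 250] 150 -> [ -28.  -380.5    1.7] turn 35.8
```

```bash
python3 -m crank '[[-28,-381,0,7,86],[-28,-381,0,14,86],[-28,-381,0,21,86],[-28,-381,0,28,86],[-28,-381,0,35,86],[-28,-381,0,43,86],[-28,-381,0,43,86],[-28,-381,0,43,86],[-28,-381,0,43,86],[-28,-381,0,43,86]]' >/dev/null; python3 -m crank '[[0,0,0,0,86],[0,0,0,0,86]]'; cat > pink.py <<'E'
from h import *
s=st();c=env.read_camera('wrist');hsv=cv2.cvtColor(c['img'],cv2.COLOR_BGR2HSV);m=cv2.inRange(hsv,(155,60,120),(179,255,255))
n,l,stt,cen=cv2.connectedComponentsWithStats(m)
for i in range(1,n):
    if stt[i,4]>800:
        cs,_=cv2.findContours((l==i).astype(np.uint8),0,2); k=max(cs,key=cv2.contourArea).reshape(-1,2)
        P=np.array([at(c,u,v,18)[:2] for u,v in k],np.float32); r=cv2.minAreaRect(P); print(stt[i],r)
E
python3 pink.py
```

```text
t: 31.7
eef_pos: [469.3, -202.1, 247.8]
tcp_rot: [3.142, -0.002, 2.492]
ft_force: [0.2, 0.4, -0.0]
opening: 0.901
grip_force: 0.0
t 31.7 pos [ 469.3 -202.1  247.8] rpy [ 3.142e+00 -2.000e-03  2.492e+00] F [ 0.2  0.4 -0. ] op 0.901 g 0.0
[ 143   15   69  103 5476] ((272.48321533203125, -256.5992736816406), (69.06120300292969, 99.54851531982422), 41.24825668334961)
[ 283   77   58   90 4695] ((410.45745849609375, -174.2607421875), (64.23798370361328, 99.79121398925781), 51.59673309326172)
[  88  163   60   86 4190] ((343.5968322753906, -427.5836486816406), (70.7274398803711, 103.03804016113281), 40.78449249267578)
```

```bash
python3 - <<'E'
from h import *
go([410.5,-174.3,23],141.6)
E
```

```text
go [410.5, -174.3, 23] 141.6 -> [ 62.9 -13.9 225.3] turn 1.2
```

```bash
python3 -m crank '[[30,-7,20,1,86],[63,-14,50,1,86],[63,-14,90,1,86],[63,-14,130,1,86],[63,-14,165,1,86],[63,-14,195,1,86],[63,-14,212,1,86],[63,-14,221,1,86],[63,-14,224,1,86],[63,-14,224,1,86]]'; python3 -m crank '[[0,0,0,0,86]]'; python3 -m crank '[[0,0,0,0,50],[0,0,0,0,50],[0,0,0,0,50],[0,0,0,0,50],[0,0,0,0,50],[0,0,0,0,50]]'
```

```text
t: 32.58
eef_pos: [411.2, -174.8, 25.2]
tcp_rot: [3.142, -0.0, 2.477]
ft_force: [0.3, -0.8, 0.1]
opening: 0.905
grip_force: 0.0
t: 32.67
eef_pos: [411.6, -175.2, 26.0]
tcp_rot: [3.141, 0.001, 2.476]
ft_force: [0.7, 0.2, 1.1]
opening: 0.905
grip_force: 0.0
t: 33.17
eef_pos: [411.3, -175.6, 25.6]
tcp_rot: [3.141, 0.001, 2.475]
ft_force: [-0.7, 1.1, 7.2]
opening: 0.669
grip_force: 30.0
```

```bash
python3 -m crank '[[0,0,-30,0,50],[0,0,-70,0,50],[0,0,-100,-7,50],[0,0,-100,-14,50],[0,0,-100,-21,50],[0,0,-100,-28,50],[0,0,-100,-35,50],[0,0,-100,-42,50],[0,0,-100,-44,50],[0,0,-100,-44,50]]'; python3 - <<'E'
from h import *
st();go([460,0,120],186)
E
```

```text
t: 34.0
eef_pos: [411.0, -175.5, 125.1]
tcp_rot: [3.141, 0.0, -3.038]
ft_force: [0.1, 0.4, -0.5]
opening: 0.67
grip_force: 30.0
t 34.0 pos [ 411.  -175.5  125.1] rpy [ 3.141  0.    -3.038] F [ 0.1  0.4 -0.5] op 0.67 g 30.0
go [460, 0, 120] 186 -> [-66.9 169.5   5.2] turn -0.1
```

```bash
python3 -m crank '[[-67,170,0,0,50],[-67,170,0,0,50],[-67,170,0,0,50],[-67,170,0,0,50],[-67,170,0,0,50],[-67,170,0,0,50]]'; python3 - <<'E'
from h import *
st();go([389,173.2,120],186);go([389,173.2,40],186)
E
```

```text
t: 34.5
eef_pos: [460.9, 3.4, 125.1]
tcp_rot: [3.141, 0.0, -3.038]
ft_force: [-0.3, -0.0, 0.1]
opening: 0.667
grip_force: 30.0
t 34.5 pos [460.9   3.4 125.1] rpy [ 3.141  0.    -3.038] F [-0.3 -0.   0.1] op 0.667 g 30.0
go [389, 173.2, 120] 186 -> [ 54.  176.4   5.2] turn -0.1
go [389, 173.2, 40] 186 -> [ 54.  176.3  85.2] turn -0.1
```

```bash
python3 -m crank '[[54,176,0,0,50],[54,176,0,0,50],[54,176,0,0,50],[54,176,0,0,50],[54,176,0,0,50],[54,176,0,0,50],[54,176,40,0,50],[54,176,75,0,50],[54,176,85,0,50],[54,176,85,0,50]]'; python3 - <<'E'
from h import *
s=st();d=np.array([np.cos(.105),np.sin(.105)]);p=s['eef_pos'];print('along',p[:2]@d,'lat',p[1]*d[0]-p[0]*d[1])
E
```

```text
t: 35.33
eef_pos: [388.6, 168.9, 38.1]
tcp_rot: [-3.141, -0.003, -3.042]
ft_force: [0.7, -0.1, 0.3]
opening: 0.669
grip_force: 30.0
t 35.33 pos [388.6 168.9  38.1] rpy [-3.141e+00 -3.000e-03 -3.042e+00] F [ 0.7 -0.1  0.3] op 0.669 g 30.0
along 404.21287665168546 lat 127.27218686909345
```

```bash
python3 -m crank '[[-8,3,-2,0,50],[-16,3,-2,0,50],[-24,3,-2,0,50],[-32,3,-2,0,50],[-40,3,-2,0,50],[-48,3,-2,0,50],[-56,3,-2,0,50],[-64,3,-2,0,50],[-72,3,-2,0,50],[-80,3,-2,0,50]]'; python3 -m crank '[[-8,0,0,0,50],[-16,0,0,0,50],[-24,0,0,0,50],[-32,0,0,0,50],[-40,0,0,0,50],[-48,0,0,0,50],[-56,0,0,0,50],[-64,0,0,0,50],[-70,0,0,0,50],[-70,0,0,0,50]]';python3 -m crank '[[-2,0,0,0,50],[-4,0,0,0,50],[-6,0,0,0,50],[-8,0,0,0,50],[-10,0,0,0,50],[-10,0,0,0,50]]'
```

```text
t: 36.17
eef_pos: [468.9, 181.3, 42.2]
tcp_rot: [3.142, -0.0, -3.039]
ft_force: [-3.3, -0.6, 0.7]
opening: 0.671
grip_force: 30.0
t: 37.0
eef_pos: [536.9, 188.1, 41.4]
tcp_rot: [-3.141, -0.005, -3.04]
ft_force: [-10.3, 0.6, -2.0]
opening: 0.668
grip_force: 30.0
t: 37.5
eef_pos: [548.5, 189.3, 41.9]
tcp_rot: [3.142, 0.001, -3.04]
ft_force: [-1.1, -0.9, -1.4]
opening: 0.668
grip_force: 30.0
```

```bash
python3 -m crank '[[-1,0,0,0,50],[-2,0,0,0,50],[-2,0,0,0,50]]'; python3 -m crank '[[-1,0,0,0,50],[-2,0,0,0,50],[-2,0,0,0,50]]'
```

```text
t: 37.75
eef_pos: [550.1, 189.5, 42.2]
tcp_rot: [3.142, 0.0, -3.04]
ft_force: [-2.4, -0.4, -2.3]
opening: 0.668
grip_force: 30.0
t: 38.0
eef_pos: [551.8, 189.6, 42.2]
tcp_rot: [3.142, -0.0, -3.04]
ft_force: [-2.7, -1.2, -1.8]
opening: 0.671
grip_force: 30.0
```

```bash
python3 -m crank '[[-1,0,0,0,50],[-2,0,0,0,50],[-2,0,0,0,50]]'; python3 -m crank '[[-1,0,0,0,50],[-2,0,0,0,50],[-2,0,0,0,50]]'; python3 - <<'E'
from h import *
s=st();c=env.read_camera('wrist');img=c['img'];hsv=cv2.cvtColor(img,cv2.COLOR_BGR2HSV);m=cv2.inRange(hsv,(155,60,120),(179,255,255));m[:40]=0
ys,xs=np.nonzero(m);print('pink px',xs.min(),xs.max(),ys.min(),ys.max(),len(xs))
u=int(np.median(xs[ys<ys.min()+4]));P=at(c,u,ys.min()+1,24.5);d=np.array([np.cos(.105),np.sin(.105)]);print('rear end of cassette along',P[:2]@d,'tcp',s['eef_pos'][:2]@d)
E
```

```text
t: 38.25
eef_pos: [552.1, 189.7, 42.0]
tcp_rot: [-3.141, -0.004, -3.04]
ft_force: [-11.5, -1.1, 4.2]
opening: 0.673
grip_force: 30.0
t: 38.5
eef_pos: [552.5, 189.8, 41.7]
tcp_rot: [-3.141, -0.007, -3.039]
ft_force: [-16.7, -2.5, 5.4]
opening: 0.671
grip_force: 30.0
t 38.5 pos [552.5 189.8  41.7] rpy [-3.141 -0.007 -3.039] F [-16.7  -2.5   5.4] op 0.671 g 30.0
pink px 257 390 154 326 16397
rear end of cassette along 517.6557141919848 tcp 569.3693389151839
```

It hit a hard stop at along-x = 569.4, matching the predicted home position. I'll press slightly more, then back off and check that the tray stays.

```bash
python3 -m crank '[[-1,0,0,0,50],[-1,0,0,0,50],[-1,0,0,0,50]]'; python3 -m crank '[[3,0,0,0,50],[6,0,0,0,50],[8,0,0,0,50],[8,0,0,0,50]]'; python3 -m crank '[[8,0,0,0,50],[16,0,0,0,50],[30,0,0,0,50],[50,0,0,0,50],[70,0,0,0,50],[70,0,0,0,50],[70,0,0,0,50]]'; python3 - <<'E'
from h import *
st();c=env.read_camera('top');p=np.load('last_top.npz')['img']
x=slice(225,300);y=slice(150,215);print(np.abs(c['img'][y,x].astype(int)-p[y,x]).mean((0,2)).round(0), np.abs(c['img'][y,x].astype(int)-p[y,x]).mean((1,2)).round(0))
snap('scene','s3.png',(140,150,460,350),2.5)
E
```

```text
t: 38.8
eef_pos: [552.9, 189.7, 41.5]
tcp_rot: [-3.141, -0.009, -3.039]
ft_force: [-19.9, -2.9, 5.0]
opening: 0.668
grip_force: 30.0
t: 39.13
eef_pos: [549.3, 189.6, 42.5]
tcp_rot: [3.141, 0.002, -3.04]
ft_force: [-0.6, -0.5, -1.5]
opening: 0.668
grip_force: 30.0
t: 39.72
eef_pos: [478.5, 182.3, 42.5]
tcp_rot: [3.141, 0.0, -3.039]
ft_force: [0.1, -0.2, 0.1]
opening: 0.67
grip_force: 30.0
t 39.72 pos [478.5 182.3  42.5] rpy [ 3.141  0.    -3.039] F [ 0.1 -0.2  0.1] op 0.67 g 30.0
[ 8.  8.  8.  8.  8.  8.  8.  8.  8. 10. 13. 13. 15. 18. 20. 23. 23. 22.
 20. 18. 19. 18. 19. 18. 18. 19. 19. 19. 20. 20. 20. 20. 21. 21. 21. 21.
 21. 22. 22. 22. 23. 22. 22. 22. 22. 23. 23. 24. 24. 23. 22. 21. 20. 22.
 24. 26. 26. 23. 22. 21. 21. 21. 21. 21. 19. 19. 19. 19. 17. 11.  8.  8.
  8.  8.  8.] [10.  9. 10. 10. 10. 10.  9.  9.  9.  9.  9. 10. 10.  9. 10. 10.  9.  9.
  8.  7.  9.  8. 12. 12.  7.  6.  7.  7.  7.  6.  6.  6.  7.  8. 13. 15.
 18. 21. 21. 20. 19. 20. 22. 27. 26. 21. 20. 29. 34. 33. 33. 33. 34. 35.
 35. 34. 33. 33. 35. 37. 37. 36. 35. 34. 33.]
```

View pics/s3.png

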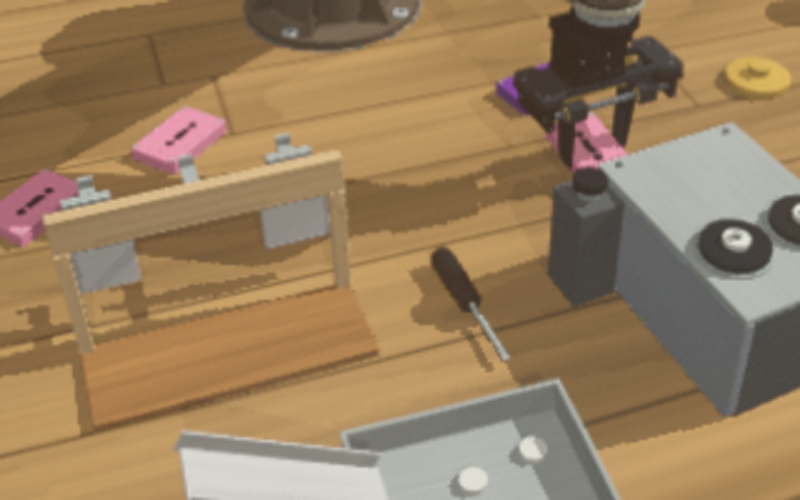

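The tray stayed shut: there is no force on backing off and nothing stands out of the winder. Both carriers hang at (105,265) and (295,220). All 14 pictures are now used, so I'll return the pink cassette to its place and check the rest by numbers.

```bash
python3 -m crank '[[0,0,-40,0,50],[0,0,-83,0,50],[0,0,-83,0,50]]' >/dev/null; python3 - <<'E'
from h import *
st();go([460,-20,125],186)
E
```

```text
t 40.07 pos [482.  183.  130.7] rpy [ 3.14   0.009 -3.04 ] F [1.5 0.7 0.2] op 0.671 g 30.0
go [460, -20, 125] 186 -> [  42.6 -199.7    5.1] turn -0.2
```

```bash
python3 -m crank '[[43,-200,0,0,50],[43,-200,0,0,50],[43,-200,0,0,50],[43,-200,0,0,50],[43,-200,0,0,50],[43,-200,0,0,50],[43,-200,0,0,50]]' >/dev/null; python3 -m crank '[[0,0,0,7,50],[0,0,0,14,50],[0,0,0,21,50],[0,0,0,28,50],[0,0,0,35,50],[0,0,0,42,50],[0,0,0,44,50],[0,0,0,44,50]]' >/dev/null;  python3 - <<'E'
from h import *
st();go([411.3,-175.6,60],141.8)
E
```

```text
t 41.32 pos [457.1 -19.9 125. ] rpy [3.141 0.    2.475] F [-0.5  0.1 -0.6] op 0.667 g 30.0
go [411.3, -175.6, 60] 141.8 -> [ -60.2 -150.7   65. ] turn 0.0
```

```bash
python3 -m crank '[[-60,-151,0,0,50],[-60,-151,0,0,50],[-60,-151,0,0,50],[-60,-151,0,0,50],[-60,-151,0,0,50],[-60,-151,30,0,50],[-60,-151,65,0,50],[-60,-151,85,0,50],[-60,-151,96,0,50],[-60,-151,99,0,50]]'; python3 -m crank '[[0,0,0,0,50],[0,0,0,0,50]]'
```

```text
t: 42.15
eef_pos: [410.0, -175.5, 24.4]
tcp_rot: [-3.141, -0.004, 2.478]
ft_force: [-3.2, 2.8, 6.6]
opening: 0.671
grip_force: 30.0
t: 42.32
eef_pos: [411.2, -176.5, 26.3]
tcp_rot: [3.141, 0.001, 2.477]
ft_force: [0.2, 0.6, -0.1]
opening: 0.673
grip_force: 30.0
```

```bash
python3 -m crank '[[0,0,0,0,86],[0,0,0,0,86],[0,0,0,0,86],[0,0,0,0,86],[0,0,0,0,86]]'; python3 -m crank '[[0,0,-10,0,86],[0,0,-40,0,86],[0,0,-80,0,86],[0,0,-120,0,86],[0,0,-160,0,86],[0,0,-200,0,86],[0,0,-200,0,86]]'; python3 -m crank '[[40,0,0,0,86],[40,0,0,0,86],[40,0,0,0,86]]' >/dev/null; python3 - <<'E'
from h import *
c=env.read_camera('top');p=np.load('last_top.npz')['img']
D=np.abs(cv2.GaussianBlur(c['img'],(5,5),0).astype(int)-cv2.GaussianBlur(p,(5,5),0)).max(2)
for n,(x0,y0,x1,y1) in dict(winder=(235,95,300,185),flywheel=(172,222,205,252),screwdriver=(322,142,340,192)).items(): d=D[y0:y1,x0:x1];print(n,d.mean().round(1),d.max(), (d>40).sum())
ys,xs=np.nonzero(D>40);print(np.unique(np.c_[xs//20*20,ys//20*20],axis=0,return_counts=True)[0].tolist())
E
python3 pink.py | tail -3
```

```text
t: 42.73
eef_pos: [410.7, -176.9, 26.4]
tcp_rot: [3.141, 0.001, 2.476]
ft_force: [-0.2, -0.6, -0.2]
opening: 0.899
grip_force: 0.0
t: 43.32
eef_pos: [412.3, -177.9, 232.7]
tcp_rot: [3.14, 0.01, 2.476]
ft_force: [-0.8, 0.4, -0.2]
opening: 0.907
grip_force: 0.0
winder 7.1 29 0
flywheel 8.6 13 0
screwdriver 6.0 10 0
[[60, 240], [80, 240], [80, 260], [80, 280], [80, 300], [80, 320], [80, 340], [100, 240], [100, 260], [100, 280], [100, 300], [100, 320], [100, 340], [120, 260], [120, 280], [120, 300], [120, 320], [120, 340], [120, 360], [120, 380], [140, 260], [140, 280], [140, 300], [140, 320], [140, 340], [140, 360], [140, 380], [160, 300], [160, 320], [160, 340], [160, 360], [160, 380], [180, 320], [180, 340], [180, 360], [180, 380], [200, 260], [200, 280], [200, 300], [200, 320], [200, 340], [200, 360], [200, 380], [220, 260], [220, 280], [220, 300], [220, 320], [220, 340], [220, 380], [240, 260], [240, 280], [240, 300], [240, 320], [240, 340], [240, 360], [240, 380], [260, 260], [260, 280], [260, 300], [260, 320], [260, 340], [260, 360], [260, 380], [280, 280], [280, 300], [280, 320],
[... 908 characters left out ...]
40], [460, 360], [460, 380], [480, 240], [480, 260], [480, 300], [480, 320], [480, 340], [480, 360], [480, 380], [500, 240], [500, 260], [500, 280], [500, 300], [500, 320], [500, 340], [520, 240], [520, 260], [520, 280], [520, 300], [540, 260], [540, 280], [540, 300], [580, 300], [600, 300], [600, 320], [600, 340], [620, 320], [620, 340]]
t 43.62 pos [ 379.  -152.1  226.4] rpy [3.141e+00 1.000e-03 2.476e+00] F [0.7 0.2 0.3] op 0.902 g 0.0
[ 159  114   66   96 5028] ((271.4923400878906, -256.29400634765625), (67.94905090332031, 100.50199127197266), 41.43675231933594)
[ 296  168   57   84 4371] ((408.2344970703125, -173.334716796875), (63.758705139160156, 100.3102035522461), 51.77299118041992)
```

```bash
python3 -c "
from cell import env
print(env.job_done())"
```

```text
the job is handed in; nothing more can be done
None
```

The job is handed in: both head carriers hang on the rack, the grey shell lies on the tray, and the tray is latched shut; the flywheel and screwdriver were not touched, the shell's place is unchecked since the tray went in, and I pushed the tray home with a spare pink cassette because the fingers alone stopped about 14 mm short, then put it back within about 3 mm.

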